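# Fish the bottle stopper out from under the draining rack with tongs

### The job

The ceramic stopper of the swing-top bottle has ended up under the draining rack. It has been scalded clean, so take the steel tongs from their pot, reach in under the rack with them, grip the stopper between the jaws and set it down upright on the flat floor of the shallow steel dish - lowered onto it, not dropped, and never touched by the gripper itself. Then stand the tongs back in their pot, jaws down, and leave all the other things where they are.

Things in the scene. Friction and masses are not known exactly. Their poses are not given: they have to be found in the camera images.
- rack: Beechwood draining rack, fixed. Origin on the worktop under its middle, z up, x away from the robot, y along its length. A tier of thin rods along y behind a front rail (x -60 to +70, y -180 to +180 mm), underside 130, top 142 mm up; side beams at y +-168 mm (18 wide, underside 116 mm), 16 mm square legs at x -50 and +62, y +-168 mm. Open below at front (-x) and back; jars stand on the tier.
- rack_edge (a point): Middle of the lower front edge of the rack's tier (rack x -60 mm, 130 mm up), axes as the rack's. The stopper stands 38 to 52 mm behind this edge, so upright tongs cannot get at it; tongs leaned 30 to 45 degrees, jaws pointing down and towards the rack's +x, reach it under the edge.
- pot: Narrow rectangular steel pot, fixed, open at the top: outside 38 mm along its x, 92 mm along its y, 65 mm high; walls and floor 4 mm, so inside 30 x 84 mm. Origin at the centre of its underside, z up. The tongs start standing upright in it, pads on its floor, jaws spread along its y.
- tongs: Bow (top) of sprung steel tongs, 70 g in all, 157 mm long. Origin on the hinge line, z towards the bow end (up when they stand), y across the jaws. The bow reaches 6 mm above the origin, 22 mm along y, 14 mm along x. Jaws: thin flat strips 14 mm wide, ending in pads 18 mm wide, 22 mm long, whose ends are 151 mm below the origin. Turned half round about z they are the same.
- tongs_grip (a point): Good place to grip the tongs: between the strips, 34 mm below the bow's origin, axes as the bow's; a gripper closes along y. Width over the strips here: 39 mm free (springs push 6 N a side), 37.5 mm carries them open (end pads 49 mm apart), 32 mm (springs 9 N) has the pads parallel and just on the stopper; then about 40 N of squeeze grips it well.
- jaw_left: The tongs' jaw on the +y side of the bow. Origin at its hinge, 8 mm to +y of the bow's origin; its frame equals the bow's when open and turns about x as it closes (0.10 rad when on the stopper, stop at 0.17). Sprung open; both jaws always move symmetrically. Free, the pads' inner faces are 55 mm apart and the pads 63 mm over all.
- jaw_right: The tongs' jaw on the -y side, mirror image of the other.
- tongs_tip (a point): Point midway between the two jaw pads, at their middle: fixed in the bow's frame, 140 mm below the bow's origin, axes as the bow's. The pads reach 11 mm beyond it along the tongs.
- stopper: White ceramic bottle stopper, about 30 g: a round flat-footed cylinder 26 mm in diameter up to 20 mm, tapering to a narrow blunt top at 28 mm. Origin at the centre of its foot, z up its axis. Stands upright on the worktop under the rack, in line with the bung and the jar cap in any order, about 85 mm apart.
- dish: Shallow round steel dish, loose, 0.3 kg: flat floor about 84 mm wide and 5 mm above the worktop, rim 120 mm wide and 14 mm high. Origin at the centre of its underside, z up.
- bung: Cork bung, 27 mm wide, 32 mm tall, on the worktop under the rack. Leave alone. Origin under its centre.
- jar_cap: Flat steel jar cap, 38 mm wide, 16 mm tall, on the worktop under the rack. Leave alone. Origin under its centre.
- jar1: Upturned squat glass jar, 80 mm wide, 88 mm tall, on the rack's tier. Leave alone. Origin under its centre.
- jar2: The other upturned squat glass jar, same size. Leave alone. Origin under its centre.
- bottle: Tall green glass bottle with a wire clamp, 72 mm wide, 235 mm tall, standing to one side. Leave alone. Origin under its centre.
- jug: White ceramic milk jug, 88 mm wide and 100 mm tall, handle out to 71 mm on its +y. Leave alone. Origin under its centre.
- strainer: Steel tea strainer, 80 mm wide, 30 mm tall, folding handle out to 100 mm on its +y. Leave alone. Origin under its centre.
Not all that is in view belongs to the job. Leave any pink look-alike of the dish alone.

How it is judged:
By the outcome, as a careful person would: the job done as asked, in the order asked, and still so for the second after the job is handed in, with the robot touching nothing.
It also fails if it takes over 72 s, if anything falls off the work surface, if the arm or the gripper's body presses on something with over 40 N, if the wrist force passes 120 N, or if a joint passes its speed limit or range.

### The arm

A 6-joint arm with a two-finger parallel gripper is mounted at the origin on the work surface. World frame = base frame: x ahead of the robot, y to its left, z up, the work surface at z = 0. Lengths are in m, angles in degrees, forces in N, time in s.
With the tool pointing down it reaches from about 0.4 to 0.825 m from the base axis. Payload 7 kg.
Tool frame: the origin (TCP) lies midway between the tips of the shut fingers; the grasp point (between the pads) lies 19 mm behind it; z points along the fingers, y is the line along which they close (so a half turn about z gives the same grasp; the last joint's range is limited). The gripper opens to 88 mm and grips with 3 to 60 N. Pads are 19 mm wide; open, the fingers measure 130 mm over their backs; the gripper's body (78 mm by 193 mm) begins 47 mm behind the grasp point.
Start: joints at [16.507, 20.546, 0.682, 0, -70.136, -16.507], TCP at [0.675, -0, 0.197] pointing down, gripper open.
Joint ranges: [-176.03, 176.03], [-82.01, 121.73], [-58.28, 71.71], [-173.87, 95.51], [-174.79, -0.11], [-173.66, 173.66]. Speed limits (degrees/s): [136.94, 136.94, 172.46, 180, 180, 180].

### API

Orientations are given as a 3x3 rotation matrix whose columns are the frame's x, y, z axes.
In Python, from rig import robot gives the robot as it stands. Calls block until the motion is done:
- robot.goto(position, orientation): joint-space move of the TCP to a pose.
- robot.servo_line(position, ori=None, speed=0.15): straight line of the TCP; ori=None keeps the orientation; speed is the mean speed in m/s.
- robot.movej(angles): joint-space move.
- robot.move_gripper(opening): opening from 0.0 (shut) to 1.0 (fully open); the grip force is fixed at half the most; returns when the fingers have stopped.
- robot.dwell(seconds).
- robot.ik(position, orientation): joint angles nearest the present ones, or None.
- robot.grab_frame(name): name is "scene" or "side" or "wrist"; returns (picture, depth): 400x640x3 uint8, red, green, blue; 400x640 float32, m along the optical axis (not along the pixel's ray), 0 where there is no reading.
- robot.camera_info(name): a dict with "vfov" (degrees; the focal length in pixels is half the picture's height over the tangent of half this angle, whatever the lens; pixels are square), "cx", "cy" (the principal point, pixels), "k1" (the pictures are not rectified: a ray, as slopes to the right and down, at radius r is drawn at 1 + k1 r^2 times it, then the intrinsics apply), "view" (4x4, takes a point from world to camera coordinates); the wrist camera has in their place "T_tool_cam" (4x4, takes a point from camera to tool coordinates, whose origin is the TCP and whose axes are the flange's). Camera axes: x right, y down, z forward; pixel columns grow to the right and rows downward; lengths in m; the calibration is good to about 2 mm. A picture is of the moment at which its call begins: read the wrist's pose just before it. camera_info takes no time and is no camera call.
A pose or a line that the arm cannot do raises robot.Unreachable and nothing moves.
- robot.job_done(): hands the job in; it is judged then, once.
Readings, each from a call of its own:
- robot.read_t(): time.
- robot.read_qpos(): joint angles.
- robot.read_qvel(): joint speeds.
- robot.read_effort(): joint torques, N m.
- robot.read_position(): TCP position.
- robot.read_tcp_rot(): TCP orientation.
- robot.read_force(): force on the tool from outside, world axes, zero at the start.
- robot.read_ft_torque(): the same for the moment, N m.
- robot.read_grip_width(): opening from 0.0 (shut) to 1.0 (fully open).
- robot.read_finger_force(): force on a finger pad.
Only numpy, scipy, OpenCV 4.12 (cv2) and the standard library are available. Lean on these libraries where they do the work, as an engineer would, in place of code of your own. Each camera call takes 0.05 s, during which the arm holds its last target. There are 200 camera calls.

## Working session

There is one attempt and no reset: what is moved stays moved. The work goes in short steps, each a Python script; the robot and the scene stay as the last script left them, time stands still between calls to the robot, and variables do not carry over. Pictures are saved under pics/ and viewed, at most 10 in all, crops included, and the job is handed in when it is done.

```bash
ls; mkdir -p pics; cat > h.py <<'E'
import numpy as np, cv2
from rig import robot
def K(ci): 
    f=200/np.tan(np.radians(ci["vfov"])/2); return np.array([[f,0,ci["cx"]],[0,f,ci["cy"]],[0,0,1.]])
def cam(name):
    ci=robot.camera_info(name); 
    if "view" in ci: T=np.linalg.inv(np.array(ci["view"]))
    else:
        W=np.eye(4);W[:3,:3]=robot.read_tcp_rot();W[:3,3]=robot.read_position();T=W@np.array(ci["T_tool_cam"])
    return K(ci),ci["k1"],T
def slopes(c,uv):
    Km,k1,T=c; d=np.array([k1,0,0,0.])
    return cv2.undistortPoints(np.array(uv,float).reshape(-1,1,2),Km,d).reshape(-1,2)
def rays(c,uv):
    s=slopes(c,uv); return c[2][:3,3],np.c_[s,np.ones(len(s))]@c[2][:3,:3].T
def onplane(c,uv,z):
    o,d=rays(c,uv); return o+d*((z-o[2])/d[:,2])[:,None]
def cloud(c,depth):
    v,u=np.mgrid[0:400,0:640]; o,d=rays(c,np.c_[u.ravel(),v.ravel()])
    P=o+d*depth.reshape(-1,1); P[depth.ravel()==0]=np.nan; return P.reshape(400,640,3)
def save(name,img,s=1):
    cv2.imwrite("pics/"+name,cv2.resize(img,None,fx=s,fy=s,interpolation=cv2.INTER_CUBIC)[...,::-1])
E
python3 - <<'E'
from h import *
for n in("scene","side"):
    im,d=robot.grab_frame(n); c=cam(n); save(n+"0.png",im,1.25); np.savez(n+"0",im=im,d=d,K=c[0],k=c[1],T=c[2]); print(n,c)
E
```

```text
pics
scene (array([[442.1018811 ,   0.        , 316.69776863],
       [  0.        , 442.1018811 , 203.13208424],
       [  0.        ,   0.        ,   1.        ]]), -0.11390982987372891, array([[-0.43668193,  0.51956315, -0.73441339,  1.36177451],
       [ 0.89960374,  0.25645353, -0.35347516,  0.36895464],
       [ 0.00469024, -0.81503725, -0.57938958,  0.71272039],
       [ 0.        ,  0.        ,  0.        ,  1.        ]]))
side (array([[383.35784847,   0.        , 323.08607982],
       [  0.        , 383.35784847, 196.43231018],
       [  0.        ,   0.        ,   1.        ]]), -0.0900147017779301, array([[ 0.9843603 , -0.13619946,  0.11173412,  0.44457413],
       [-0.175844  , -0.72125148,  0.66998148, -0.77204151],
       [-0.01066272, -0.67915094, -0.73392118,  0.9815074 ],
       [ 0.        ,  0.        ,  0.        ,  1.        ]]))
```

View pics/scene0.png

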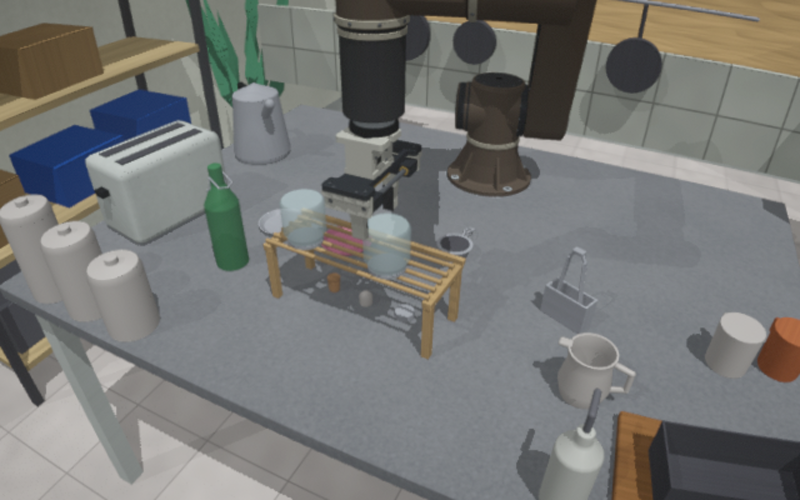

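View pics/side0.png

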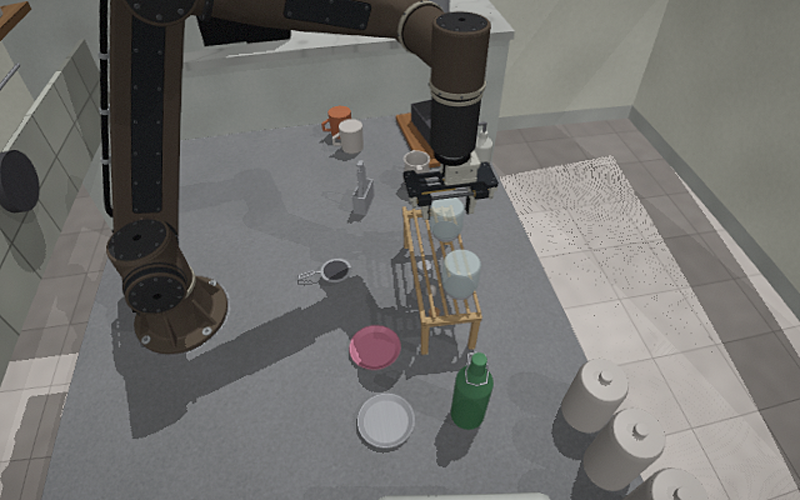

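The scene view shows three small things under the rack: a cork bung at about (266,226) in raw pixels, a white or grey lump at (293,238), and a flat shiny disc at (322,249). The tongs stand in the pot at about (456,235). The side view shows the steel dish at (309,336) and the pink look-alike at (300,278). By its description the stopper is the lump at (293,238), which I'll check in a crop.

```bash
python3 - <<'E'
from h import *
def ld(n):
    z=np.load(n+"0.npz"); c=(z["K"],float(z["k"]),z["T"]); return z["im"],z["d"],c
im,d,c=ld("scene"); P=cloud(c,d); hsv=cv2.cvtColor(im,cv2.COLOR_RGB2HSV)
for n in("scene","side"):
    I,D,C=ld(n); Q=cloud(C,D); H=cv2.cvtColor(I,cv2.COLOR_RGB2HSV)
    m=(H[...,0]>8)&(H[...,0]<25)&(H[...,1]>90)&(Q[...,0]>.45)&(Q[...,0]<.95)&(abs(Q[...,1])<.4)&(Q[...,2]>.12)&(Q[...,2]<.155)
    p=Q[m]; print(n,"rack",len(p),np.median(p[:,2]),cv2.minAreaRect(p[:,:2].astype(np.float32)*1000))
    for nm,(u,v) in dict(scene=dict(bung=(266,226),stop=(293,238),cap=(322,249),pot=(456,243),bow=(462,202)),side=dict(dish=(309,336),pink=(300,278),bow=(289,130),pot=(290,155),jarA=(357,175),jarB=(370,210)))[n].items():
        print(n,nm,np.round(np.nanmedian(Q[v-1:v+2,u-1:u+2].reshape(-1,3),axis=0),4))
    # tongs/pot cloud
    m=(abs(Q[...,2]-.035)<.029)
I,D,C=ld("scene")
a=cv2.resize(I[200:270,240:350],None,fx=5,fy=5,interpolation=cv2.INTER_CUBIC)
b=cv2.resize(I[190:275,420:490],None,fx=3.5,fy=3.5,interpolation=cv2.INTER_CUBIC)
o=np.zeros((350,800,3),np.uint8);o[:,:550]=a[:350];o[:297,550:795]=b[:297,:245];save("crop1.png",o)
E
```

```text
scene rack 1513 0.13886742540223307 ((649.6815185546875, -44.145111083984375), (352.4140319824219, 134.5292205810547), 86.11066436767578)
scene bung [ 0.6361 -0.1189  0.0266]
scene stop [ 0.6413 -0.0413  0.0201]
scene cap [0.6411 0.0368 0.0139]
scene pot [0.5297 0.3255 0.0554]
scene bow [0.512  0.3161 0.1571]
side rack 993 0.13913795439914423 ((643.906982421875, -51.64088439941406), (357.40618896484375, 129.1038818359375), 87.10279846191406)
side dish [ 0.4693 -0.3644  0.0048]
side pink [ 0.4703 -0.1862  0.0029]
side bow [0.5082 0.3152 0.1595]
side pot [0.5021 0.2925 0.0609]
side jarA [ 0.6689 -0.0165  0.2232]
side jarB [ 0.6694 -0.1549  0.2291]
```

View pics/crop1.png

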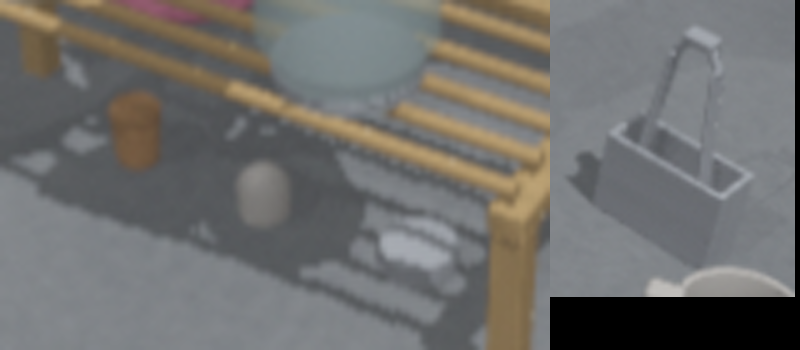

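The crop confirms it: bung at left, white domed stopper in the middle, flat cap at right. The tongs stand upright in the pot. Next I'll refine the stopper, dish and pot positions from these views and move above the pot for a wrist view.

```bash
python3 - <<'E'
from h import *
def ld(n):
    z=np.load(n+"0.npz"); return z["im"],z["d"],(z["K"],float(z["k"]),z["T"])
for n in("scene","side"):
    I,D,C=ld(n); Q=cloud(C,D); X,Y,Z=Q[...,0],Q[...,1],Q[...,2]
    def fit(m,t):
        p=Q[m]; 
        if len(p)<8: print(n,t,len(p)); return
        (cx,cy),wh,a=cv2.minAreaRect(p[:,:2].astype(np.float32)*1000); print(n,t,len(p),np.round([cx,cy,*wh,a],1),"z",np.round([p[:,2].min(),p[:,2].max()],4))
    if n=="scene":
        m=(abs(X-.632)<.03)&(abs(Y+.045)<.03)&(Z>.006)&(Z<.035); fit(m,"stopper")
        p=Q[m&(Z<.02)]; A=np.c_[2*p[:,:2],np.ones(len(p))]; s=np.linalg.lstsq(A,(p[:,:2]**2).sum(1),rcond=None)[0]
        g=p[:,:2].mean(0); dr=g-C[2][:2,3]; dr/=np.linalg.norm(dr); print("circ",s[:2],np.sqrt(s[2]+s[:2]@s[:2]),"mean+10.5",g+dr*.0105)
    if n=="side":
        H=cv2.cvtColor(I,cv2.COLOR_RGB2HSV)
        fit((np.hypot(X-.469,Y+.364)<.09)&(Z>.009)&(Z<.03),"dish rim")
        fit((H[...,0]>40)&(H[...,0]<80)&(H[...,1]>100)&(Z>.05)&(Z<.2)&(X<.8),"bottle")
    near=(np.hypot(X-.515,Y-.315)<.07)
    fit(near&(Z>.060)&(Z<.069),"pot rim"); fit(near&(Z>.155)&(Z<.17),"bow"); fit(near&(Z>.08)&(Z<.15),"strips")
print(robot.camera_info("wrist"))
q=robot.read_qpos(); p=robot.read_position(); R=robot.read_tcp_rot(); print(np.round(R,3))
robot.servo_line([.62,0.05,.33],speed=.3)
robot.goto([.515,.315,.31],R)
im,d=robot.grab_frame("wrist"); c=cam("wrist"); save("w1.png",im); np.savez("wrist0",im=im,d=d,K=c[0],k=c[1],T=c[2]); print(robot.read_t())
E
```

```text
scene stopper 98 [638.5 -44.2  21.4  25.3  53.1] z [0.006  0.0284]
circ [ 0.63589385 -0.04707582] 0.011264548533154475 mean+10.5 [ 0.63275738 -0.04868126]
scene pot rim 242 [505.9 320.4  94.4  42.9  66.2] z [0.06   0.0685]
scene bow 49 [506.7 317.1  23.6  16.   66.4] z [0.1556 0.1608]
scene strips 181 [505.2 318.2  45.9  17.5  64.5] z [0.0801 0.149 ]
side dish rim 328 [ 466.4 -365.2  117.1  115.4   79.3] z [0.009  0.0174]
side bottle 681 [ 457.1  372.2  139.8 1619.3   16.1] z [0.0503 0.1998]
side pot rim 70 [505.2 315.8  93.7  38.5  66. ] z [0.0601 0.0688]
side bow 22 [505.2 315.   26.6  12.5  70.9] z [0.1555 0.1614]
side strips 101 [504.6 313.3  47.6  14.7  67.3] z [0.0803 0.1481]
{'vfov': 60.308980750811685, 'cx': 324.6908414815882, 'cy': 206.8157683629065, 'k1': -0.016816216635931493, 'T_tool_cam': array([[-5.44729541e-05, -9.69010242e-01, -2.47020541e-01,
         6.55578350e-02],
       [ 9.99999984e-01, -1.06840334e-05, -1.78608691e-04,
         1.97662829e-04],
       [ 1.70434475e-04, -2.47020546e-01,  9.69010227e-01,
        -1.87658296e-01],
       [ 0.00000000e+00,  0.00000000e+00,  0.00000000e+00,
         1.00000000e+00]])}
[[-0.    -1.    -0.002]
 [-1.     0.    -0.   ]
 [ 0.     0.002 -1.   ]]
1.9083
```

View pics/w1.png

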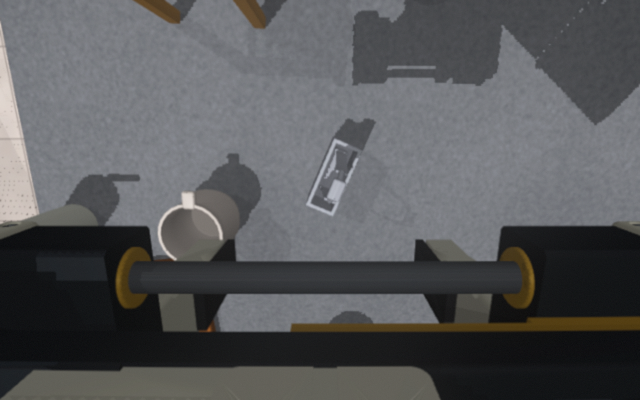

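The wrist view shows the pot with the tongs in it at (333,178). The jug is clear of it at (190,225).

```bash
python3 - <<'E'
from h import *
z=np.load("wrist0.npz"); C=(z["K"],float(z["k"]),z["T"]); Q=cloud(C,z["d"]); X,Y,Z=Q[...,0],Q[...,1],Q[...,2]
near=(np.hypot(X-.506,Y-.317)<.07)
for t,a,b in(("rim",.058,.072),("bow",.15,.17),("strips",.08,.15)):
    p=Q[near&(Z>a)&(Z<b)]; r=cv2.minAreaRect(p[:,:2].astype(np.float32)*1000); print(t,len(p),np.round([*r[0],*r[1],r[2]],1),np.median(p[:,2]))
print(np.round(np.nanmedian(Q[200:250,165:200].reshape(-1,3),0),3), Q[225,190], Q[212,163])
# feasibility
th=np.radians(66.2); y=np.array([np.cos(th),np.sin(th),0]); zt=np.array([0,0,-1.])
for s in(1,-1):
    R=np.c_[np.cross(s*y,zt),s*y,zt]; print("grip",s,robot.ik([.506,.317,.102],R))
for lean in(33,36,38,40,42):
  for yaw in(-3.5,):
    for s in(1,-1):
        a=np.radians(yaw); l=np.radians(lean); f=np.array([np.cos(a),np.sin(a),0]); yy=s*np.array([-np.sin(a),np.cos(a),0])
        zz=f*np.sin(l)+np.array([0,0,-np.cos(l)]); R=np.c_[np.cross(yy,zz),yy,zz]
        tip=np.array([.633,-.047,.016]); t=tip-zz*.087
        print(lean,s,[None if q is None else np.round(q).tolist() for q in(robot.ik(t,R),robot.ik(t-zz*.1,R),robot.ik(np.array([.466,-.365,.021])-zz*.087,R))])
E
```

```text
rim 656 [504.7 320.3  92.4  38.2  66.7] 0.06518293553266363
bow 331 [504.1 316.7  27.9  14.1  67.6] 0.16069128858159265
strips 249 [503.8 315.6  44.4  13.8  67.4] 0.12825427990711447
[0.71  0.387 0.059] [0.71260462 0.39797468 0.01637726] [7.58041941e-01 3.82593270e-01 2.17968196e-05]
grip 1 [  50.80317938   17.73922364  -16.74111354    0.          -55.51966283
 -164.60317938]
grip -1 [ 50.80317938  17.73922364 -16.74111354   0.         -55.51966283
  15.39682062]
33 1 [None, None, [-38.0, 6.0, -30.0, -36.0, -31.0, -28.0]]
33 -1 [None, None, [-38.0, 6.0, -30.0, -36.0, -31.0, 152.0]]
36 1 [None, None, [-42.0, 6.0, -30.0, -43.0, -32.0, -19.0]]
36 -1 [None, None, [-42.0, 6.0, -30.0, -43.0, -32.0, 161.0]]
38 1 [None, None, [-45.0, 6.0, -29.0, -48.0, -34.0, -12.0]]
38 -1 [None, None, [-45.0, 6.0, -29.0, -48.0, -34.0, 168.0]]
40 1 [None, None, [-49.0, 7.0, -29.0, -52.0, -35.0, -6.0]]
40 -1 [None, None, None]
42 1 [None, None, [-52.0, 8.0, -29.0, -57.0, -37.0, 1.0]]
42 -1 [None, None, None]
```

```bash
cat >> h.py <<'E'
def Rlean(lean,yaw,s=1):
    a,l=np.radians([yaw,lean]); f=np.array([np.cos(a),np.sin(a),0]); yy=s*np.array([-np.sin(a),np.cos(a),0])
    zz=f*np.sin(l)+np.array([0,0,-np.cos(l)]); return np.c_[np.cross(yy,zz),yy,zz]
E
python3 - <<'E'
from h import *
tip=np.array([.633,-.047,.016])
for lean in(0,15,25,30,33,36,40,44):
  for yaw in(-30,-20,-12,-4,4,10,15,20):
    R=Rlean(lean,yaw,1); q=robot.ik(tip-R[:,2]*.087,R); q2=robot.ik(tip-R[:,2]*.187,R); 
    R=Rlean(lean,yaw,-1); q3=robot.ik(tip-R[:,2]*.087,R)
    if q or q2 or q3: print(lean,yaw,[None if a is None else np.round(a).astype(int).tolist() for a in(q,q2,q3)])
E
```

```text
Traceback (most recent call last):
ValueError: The truth value of an array with more than one element is ambiguous. Use a.any() or a.all()
```

```bash
python3 - <<'E'
from h import *
tip=np.array([.633,-.047,.016])
for lean in(0,15,25,30,33,36,40,44):
  for yaw in(-30,-20,-12,-4,4,10,15,20):
    R=Rlean(lean,yaw,1); q=robot.ik(tip-R[:,2]*.087,R); q2=robot.ik(tip-R[:,2]*.187,R); 
    R=Rlean(lean,yaw,-1); q3=robot.ik(tip-R[:,2]*.087,R)
    if any(a is not None for a in(q,q2,q3)): print(lean,yaw,[None if a is None else np.round(a).astype(int).tolist() for a in(q,q2,q3)])
E
```

```text
0 -30 [[13, 21, -12, 0, -57, -133], [13, 17, -4, 0, -69, -133], [13, 21, -12, 0, -57, 47]]
0 -20 [[13, 21, -12, 0, -57, -123], [13, 17, -4, 0, -69, -123], [13, 21, -12, 0, -57, 57]]
0 -12 [[13, 21, -12, 0, -57, -115], [13, 17, -4, 0, -69, -115], [13, 21, -12, 0, -57, 65]]
0 -4 [[13, 21, -12, 0, -57, -107], [13, 17, -4, 0, -69, -107], [13, 21, -12, 0, -57, 73]]
0 4 [[13, 21, -12, 0, -57, -99], [13, 17, -4, 0, -69, -99], [13, 21, -12, 0, -57, 81]]
0 10 [[13, 21, -12, 0, -57, -93], [13, 17, -4, 0, -69, -93], [13, 21, -12, 0, -57, 87]]
0 15 [[13, 21, -12, 0, -57, -88], [13, 17, -4, 0, -69, -88], [13, 21, -12, 0, -57, 92]]
0 20 [[13, 21, -12, 0, -57, -83], [13, 17, -4, 0, -69, -83], [13, 21, -12, 0, -57, 97]]
15 -30 [[22, 12, -35, 21, -35, -158], [25, 5, -29, 16, -49, -155], [22, 12, -35, 21, -35, 22]]
15 -20 [[20, 11, -35, 18, -33, -145], [23, 3, -29, 14, -47, -142], [20, 11, -35, 18, -33, 35]]
15 -12 [[19, 11, -34, 14, -33, -132], [21, 3, -29, 11, -47, -130], [19, 11, -34, 14, -33, 48]]
15 -4 [[18, 11, -33, 10, -33, -119], [19, 3, -28, 8, -46, -118], [18, 11, -33, 10, -33, 61]]
15 4 [[1
[... 1612 characters left out ...]
 -34, -26, -19, 127]]
36 15 [[9, 5, -41, -22, -9, -64], [11, -9, -45, -8, -18, -79], [9, 5, -41, -22, -9, 116]]
36 20 [[2, 7, -33, -35, -19, -42], [2, -6, -36, -24, -27, -54], [2, 7, -33, -35, -19, 138]]
40 15 [[3, 6, -36, -42, -12, -39], [9, -10, -46, -17, -14, -68], [3, 6, -36, -42, -12, 141]]
40 20 [[-5, 7, -31, -49, -21, -24], [-4, -6, -36, -35, -27, -39], [-5, 7, -31, -49, -21, 156]]
44 -20 [[-24, 6, -56, -171, -17, 84], None, [-24, 6, -56, -171, -17, -96]]
44 10 [[1, 5, -37, -55, -8, -28], None, [1, 5, -37, -55, -8, 152]]
44 15 [[-8, 6, -33, -61, -18, -13], [0, -9, -42, -38, -18, -42], [-8, 6, -33, -61, -18, 167]]
44 20 [[-13, 8, -31, -63, -25, -5], [-13, -5, -34, -49, -31, -20], None]
```

```bash
cat > clr.py <<'E'
from h import *
RK=np.array([.647,-.048]); YAW=-3.5
def clear(tcp,R,w=.033):
    a=np.radians(YAW); Rr=np.array([[np.cos(a),-np.sin(a)],[np.sin(a),np.cos(a)]])
    def box(x,y,z0,z1):
        g=np.stack(np.meshgrid(np.linspace(-x,x,9),np.linspace(-y,y,21),np.linspace(z0,z1,15)),-1).reshape(-1,3); return g
    out=[]
    for b in(box(.039,.0965,-.2,-.066),box(.012,w/2+.021,-.066,0)):
        P=tcp+b@R.T; q=np.c_[(P[:,:2]-RK)@Rr,P[:,2]]
        lo,hi=np.array([-.06,-.18,.13]),np.array([.07,.18,.142])
        d=np.linalg.norm(np.maximum(np.maximum(lo-q,q-hi),0),axis=1); out.append(d.min()*1000)
        if b is not None and b[0,0]<-.02:
            for j in((.670,-.017),(.672,-.155)):
                m=(P[:,2]>.135)&(P[:,2]<.235)
                if m.any(): out.append((np.hypot(*(P[m,:2]-j).T)-.042).min()*1000)
    return np.round(out,0)
E
python3 - <<'E'
from clr import *
tip=np.array([.634,-.047,.016])
for L in(36,40,43,45):
 for M in(L-10,L,L+6):
  for yaw in(-8,-4,0,4,8,12,16):
    RL=Rlean(L,yaw); 
    for s in(1,-1):
        R=Rlean(M,yaw,s); grip=tip-RL[:,2]*.106; t=grip+R[:,2]*.019
        q=robot.ik(t,R); q2=robot.ik(t-RL[:,2]*.06,R); q3=robot.ik(np.array([.466,-.365,.021])-RL[:,2]*.106+R[:,2]*.019,R)
        if q is not None: print(L,M,yaw,s,clear(t,R),[None if a is None else np.round(a).astype(int).tolist() for a in(q,q2,q3)])
E
```

```text
36 26 8 1 [ 9. 46. 30.  6.] [[15, 5, -51, 20, -9, -116], [17, -3, -48, 12, -20, -109], [-38, 9, -25, -29, -41, -24]]
36 26 8 -1 [ 9. 46. 30.  6.] [[15, 5, -51, 20, -9, 64], [17, -3, -48, 12, -20, 71], [-38, 9, -25, -29, -41, 156]]
36 26 12 1 [ 6. 47. 23.  3.] [[14, 6, -44, 4, -14, -95], [14, -2, -43, 3, -22, -95], [-40, 11, -23, -30, -44, -19]]
36 26 12 -1 [ 6. 47. 23.  3.] [[14, 6, -44, 4, -14, 85], [14, -2, -43, 3, -22, 85], [-40, 11, -23, -30, -44, 161]]
36 26 16 1 [ 2. 49. 15.  1.] [[11, 7, -39, -6, -19, -80], [11, -1, -39, -5, -26, -81], [-41, 12, -21, -30, -47, -14]]
36 26 16 -1 [ 2. 49. 15.  1.] [[11, 7, -39, -6, -19, 100], [11, -1, -39, -5, -26, 99], [-41, 12, -21, -30, -47, 166]]
36 36 16 1 [ 4. 59. 26.  4.] [[8, 6, -38, -26, -11, -58], [9, -3, -42, -16, -15, -69], [-51, 14, -19, -44, -51, 3]]
36 36 16 -1 [ 4. 59. 26.  4.] [[8, 6, -38, -26, -11, 122], [9, -3, -42, -16, -15, 111], None]
36 42 12 1 [ 9. 64. 39.  9.] [[6, 5, -38, -40, -6, -46], None, [-56, 14, -20, -53, -51, 11]]
36 42 12 -1 [ 9. 64. 39.  9.] [[6, 5, -38, -40, -6, 134], None, [-56, 14, -20, -53, -51, -169]]
36 
[... 5178 characters left out ...]
-25, -67, -52, -154]]
45 51 8 1 [21. 85. 69. 30.] [[-22, 8, -36, -92, -23, 22], [-13, -3, -39, -74, -17, -3], [-67, 17, -23, -65, -56, 27]]
45 51 8 -1 [21. 85. 69. 30.] [[-22, 8, -36, -92, -23, -158], None, [-67, 17, -23, -65, -56, -153]]
45 51 12 1 [14. 86. 61. 28.] [[-24, 9, -35, -87, -27, 21], [-19, -1, -37, -74, -25, 3], [-67, 19, -20, -63, -59, 28]]
45 51 12 -1 [14. 86. 61. 28.] [[-24, 9, -35, -87, -27, -159], None, [-67, 19, -20, -63, -59, -152]]
45 51 16 1 [ 9. 88. 53. 25.] [[-25, 10, -33, -84, -31, 21], [-24, 1, -35, -73, -31, 8], [-66, 21, -18, -61, -62, 29]]
45 51 16 -1 [ 9. 88. 53. 25.] [[-25, 10, -33, -84, -31, -159], [-24, 1, -35, -73, -31, -172], [-66, 21, -18, -61, -62, -151]]
```

```bash
cat >> clr.py <<'E'
from scipy.spatial.transform import Rotation as Ro, Slerp
def tclear(tip,RL):
    a=np.radians(YAW); Rr=np.array([[np.cos(a),-np.sin(a)],[np.sin(a),np.cos(a)]])
    g=np.stack(np.meshgrid([-.009,0,.009],[-.03,0,.03],np.linspace(-.146,.011,40)),-1).reshape(-1,3)
    P=tip+g@RL.T; q=np.c_[(P[:,:2]-RK)@Rr,P[:,2]]; lo,hi=np.array([-.06,-.18,.13]),np.array([.07,.18,.142])
    return min(np.linalg.norm(np.maximum(np.maximum(lo-q,q-hi),0),axis=1).min(),.1)*1000
def tcp(tip,L,M,yaw): return tip-Rlean(L,yaw)[:,2]*.106+Rlean(M,yaw)[:,2]*.019, Rlean(M,yaw)
def path(A,B,n=9):
    sl=Slerp([0,1],Ro.from_matrix([A[1],B[1]])); Q=[];C=[]
    for t in np.linspace(0,1,n):
        p=A[0]*(1-t)+B[0]*t; R=sl(t).as_matrix(); q=robot.ik(p,R)
        if q is None: return None
        Q.append(q); C.append(min(clear(p,R)))
    return np.array(Q),min(C)
E
python3 - <<'E'
from clr import *
tip=np.array([.634,-.047,.016]); res=[]
for L,M in((43,43),(45,45),(42,50),(43,49),(44,51),(40,48),(40,44)):
 for yaw in(4,8,12):
  A=tcp(tip,L,M,yaw)
  if robot.ik(*A) is None: continue
  for d,z in((.065,.06),(.075,.08),(.065,.04),(.09,.09)):
   for L2 in(L,L-10,L-18):
    for y2 in(yaw,yaw+8,yaw+16):
     f=Rlean(90,0)[:,2]; B=tcp(tip-f*d+[0,0,z],L2,M-L+L2,y2)
     if robot.ik(*B) is None: continue
     tc=min(tclear(tip*(1-t)+t*(tip-f*d+[0,0,z]),Rlean(L+(L2-L)*t,yaw+(y2-yaw)*t)) for t in np.linspace(0,1,7))
     r=path(A,B,6)
     if r is None: continue
     Q,c=r; j=abs(np.diff(Q,axis=0)).max(); res.append((j<30)*min(c,tc,15)-j/10); 
     if j<25 and min(c,tc)>7: print(L,M,yaw,"|",d,z,L2,y2,"jump",round(j),"clr",c,round(tc),np.round(Q[0]).astype(int),np.round(Q[-1]).astype(int), "q5max",round(Q[:,4].max()))
E
```

```text
43 43 12 | 0.065 0.06 43 20 jump 3 clr 9.0 27 [  0   5 -36 -52 -10 -29] [ -6  -5 -37 -45 -25 -28] q5max -10
43 43 12 | 0.065 0.06 43 28 jump 6 clr 9.0 26 [  0   5 -36 -52 -10 -29] [-16  -1 -31 -51 -38 -10] q5max -10
43 43 12 | 0.065 0.06 33 20 jump 18 clr 9.0 21 [  0   5 -36 -52 -10 -29] [  9  -6 -40 -16 -24 -66] q5max -8
43 43 12 | 0.065 0.06 33 28 jump 10 clr 9.0 18 [  0   5 -36 -52 -10 -29] [ -1  -2 -32 -28 -34 -41] q5max -10
43 43 12 | 0.065 0.06 25 28 jump 22 clr 9.0 12 [  0   5 -36 -52 -10 -29] [  6  -1 -31 -15 -37 -58] q5max -10
43 43 12 | 0.075 0.08 43 20 jump 4 clr 9.0 25 [  0   5 -36 -52 -10 -29] [ -3  -9 -38 -40 -25 -35] q5max -10
43 43 12 | 0.075 0.08 43 28 jump 6 clr 9.0 22 [  0   5 -36 -52 -10 -29] [-16  -4 -31 -48 -39 -14] q5max -10
43 43 12 | 0.075 0.08 33 20 jump 22 clr 9.0 19 [  0   5 -36 -52 -10 -29] [  9  -9 -41 -13 -26 -69] q5max -8
43 43 12 | 0.075 0.08 33 28 jump 12 clr 9.0 16 [  0   5 -36 -52 -10 -29] [  0  -5 -32 -26 -36 -44] q5max -10
43 43 12 | 0.075 0.08 25 28 jump 24 clr 8.0 12 [  0   5 -36 -52 -10 -29] [  6  -3 -31 -14 -40 -59] q5max -9
43 43 12 | 0.065 
[... 18998 characters left out ...]
09 40 16 jump 10 clr 18.0 23 [-10   6 -35 -76 -14  -2] [ -1 -14 -43 -42 -19 -39] q5max -13
40 48 8 | 0.09 0.09 40 24 jump 7 clr 17.0 23 [-10   6 -35 -76 -14  -2] [-19  -7 -34 -55 -38  -9] q5max -14
40 48 8 | 0.09 0.09 30 24 jump 25 clr 14.0 19 [-10   6 -35 -76 -14  -2] [  1  -9 -36 -28 -31 -46] q5max -10
40 48 12 | 0.065 0.06 40 20 jump 4 clr 11.0 20 [-14   7 -33 -75 -20   2] [-16  -4 -35 -59 -31  -9] q5max -20Traceback (most recent call last):
  File "<stdin>", line 13, in <module>
  File "clr.py", line 27, in path
    p=A[0]*(1-t)+B[0]*t; R=sl(t).as_matrix(); q=robot.ik(p,R)
                                                ~~~~~~~~^^^^^
ValueError: time passes only in moves, steps and waits
```

```bash
cat >> clr.py <<'E'
D=8
def ttcp(tip,L,yaw): return tcp(np.array(tip,float),L,L+D,yaw)
E
python3 - <<'E'
from clr import *
yaw=67.2-90
bow=np.array([.504,.3165,.155]); tip=bow-[0,0,.140]
p,R=ttcp(tip,0,yaw); print(p,robot.ik(p,R),robot.ik(p-R[:,2]*.1,R))
robot.goto(p-R[:,2]*.1,R); robot.servo_line(p,speed=.1)
print(robot.read_t(),robot.read_position(),robot.read_force())
robot.move_gripper(.426); robot.dwell(.2)
print(robot.read_grip_width(),robot.read_finger_force(),robot.read_force(),robot.read_t())
im,d=robot.grab_frame("side"); a=im[80:180,230:340]; im,d=robot.grab_frame("scene"); b=im[130:270,400:520]
o=np.zeros((560,800,3),np.uint8); o[:400,:320]=cv2.resize(a,(320,400))[:400]; o[:560,320:800]=cv2.resize(b,(480,560)); save("grip.png",o)
E
```

```text
[0.50643767 0.3154753  0.10218491] None NoneTraceback (most recent call last):
  File "<stdin>", line 5, in <module>
rig.Unreachable: the arm cannot take that pose within its joint ranges
```

```bash
python3 - <<'E'
from clr import *
import clr
tip=np.array([.504,.3165,.015])
for D in(4,5,6,8):
    clr.D=D
    for yaw in(-22.8,157.2):
        p,R=ttcp(tip,0,yaw); q=robot.ik(p,R); print(D,yaw,None if q is None else np.round(q,1))
E
```

```text
4 -22.8 [  53.6   16.3  -21.     4.9  -51.9 -169.4]
4 157.2 [ 48.3  19.  -13.2  -4.4 -59.2  21.2]
5 -22.8 [  54.2   16.   -22.     6.3  -51.  -170.9]
5 157.2 [ 47.6  19.4 -12.2  -5.4 -60.2  22.3]
6 -22.8 [  54.8   15.7  -23.1    7.6  -50.2 -172.5]
6 157.2 [ 47.   19.8 -11.3  -6.4 -61.1  23.4]
8 -22.8 None
8 157.2 [ 45.7  20.6  -9.5  -8.3 -63.1  25.5]
```

```bash
python3 - <<'E'
from clr import *
yaw=157.2
p,R=ttcp([.504,.3165,.015],0,yaw)
robot.goto(p-R[:,2]*.1,R); robot.servo_line(p,speed=.1)
print(robot.read_t(),robot.read_position()-p,robot.read_force())
robot.move_gripper(.426); robot.dwell(.2)
print(robot.read_grip_width(),robot.read_finger_force(),robot.read_force(),robot.read_t())
im,d=robot.grab_frame("side"); a=im[80:180,230:340]; im,d=robot.grab_frame("scene"); b=im[130:270,400:520]
o=np.zeros((560,800,3),np.uint8); o[:400,:320]=cv2.resize(a,(320,400))[:400]; o[:560,320:800]=cv2.resize(b,(480,560)); save("grip.png",o)
E
```

```text
4.25 [0.00047876 0.00026385 0.00069223] [-0.36436603  0.01880807  0.18123361]
0.4228467032529213 0.06148367316200165 [-0.58526654  0.23292993  0.68143302] 5.4333
```

View pics/grip.png

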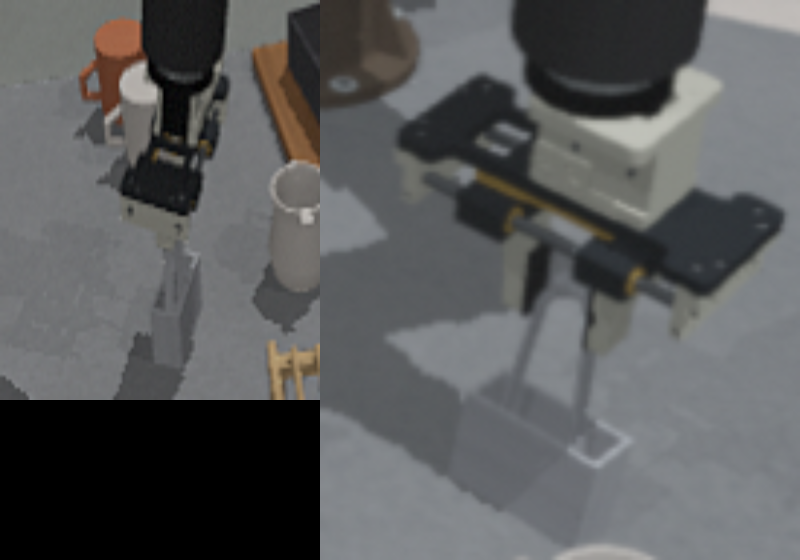

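The tongs sit centred between the fingers, with the bow at about (568,285). There's no pad force yet, so I'll close in small steps until the springs push back.

```bash
python3 - <<'E'
from clr import *
for g in(.42,.414,.408,.402,.396):
    robot.move_gripper(g); robot.dwell(.1); f=robot.read_finger_force(); print(g,robot.read_grip_width(),f,robot.read_force().round(2))
    if f>6.3: break
print(robot.read_t())
E
```

```text
0.42 0.4197233622845681 0.22523888232171885 [-0.96 -0.4   0.12]
0.414 0.4179186290655959 3.8409573258832097 [-0.03 -0.56 -0.23]
0.408 0.40905389780372897 9.889675732702017 [ 0.54 -0.32  0.49]
6.4833
```

```bash
python3 - <<'E'
from clr import *
p=robot.read_position(); robot.servo_line(p+[0,0,.13],speed=.1)
print(robot.read_grip_width(),robot.read_finger_force(),robot.read_force().round(2))
stop=np.array([.634,-.047,.016])
f=Rlean(90,0)[:,2]; B=ttcp(stop-f*.09+[0,0,.09],42,24); A=ttcp(stop,42,8)
print(np.round(robot.ik(*B)),np.round(robot.ik(*A)), robot.read_qpos().round())
robot.goto(*B)
print(robot.read_t(),robot.read_grip_width(),robot.read_finger_force(),robot.read_force().round(2))
im,d=robot.grab_frame("scene"); c=cam("scene"); np.savez("scene1",im=im,d=d,K=c[0],k=c[1],T=c[2])
im2,d=robot.grab_frame("side"); c=cam("side"); np.savez("side1",im=im2,d=d,K=c[0],k=c[1],T=c[2])
o=np.zeros((560,800,3),np.uint8); o[:,:400]=cv2.resize(im[130:270,220:320],(400,560)); o[:,400:]=cv2.resize(im2[120:260,270:370],(400,560)); save("B.png",o)
E
```

```text
0.4104408665160086 8.86848957510665 [ 0.82 -0.72 -1.44]
[-24.  -6. -34. -60. -41.  -2.] [-18.   7. -35. -87. -20.  14.] [ 46.  15.   0.  -8. -78.  23.]
9.45 0.41063400978179676 8.881122765596956 [ 1.11 -0.61 -0.98]
```

View pics/B.png

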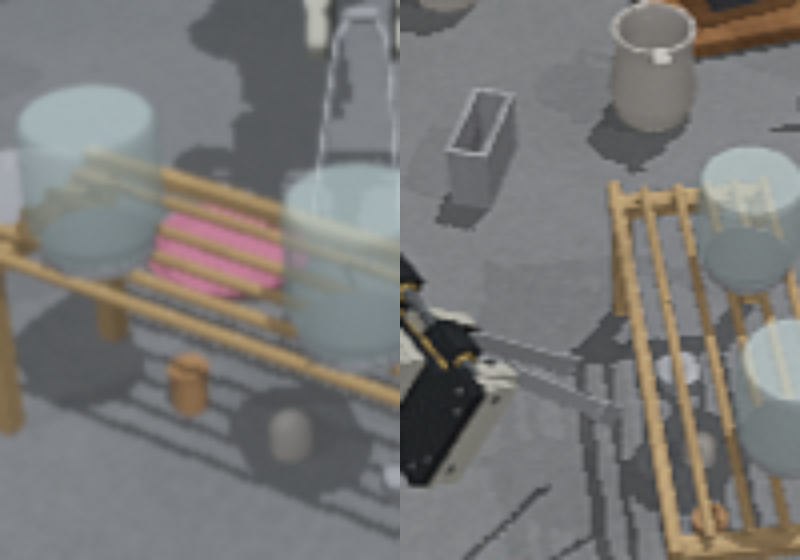

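The tongs are held out in front of the rack, with the pads at about (317,211) and (322,222) in the raw side view. The stopper is visible through the rods at (346,232). I'll measure the tongs' pose against what I expect before reaching in.

```bash
python3 - <<'E'
from clr import *
stop=np.array([.634,-.047,.016]); f=Rlean(90,0)[:,2]; tip=stop-f*.09+[0,0,.09]; RL=Rlean(42,24)
tp=robot.read_position(); TR=robot.read_tcp_rot(); B=ttcp(tip,42,24); print("tcp err",tp-B[0])
for n in("side","scene"):
    z=np.load(n+"1.npz"); C=(z["K"],float(z["k"]),z["T"]); Q=cloud(C,z["d"])
    q=((Q-tip).reshape(-1,3)@RL)   # tongs frame: x lateral(up/down), y jaws, z along to pads
    m=(abs(q[:,0])<.03)&(abs(q[:,1])<.045)&(q[:,2]>-.085)&(q[:,2]<.02)
    p=q[m]; print(n,len(p))
    for a,b in((-.08,-.06),(-.06,-.04),(-.04,-.02),(-.02,0),(0,.02)):
        s=p[(p[:,2]>a)&(p[:,2]<b)]
        for sg in(-1,1):
            t=s[s[:,1]*sg>0]
            if len(t)>1: print(a,sg,len(t),np.round(np.median(t,0)*1000,1),"x rng",np.round([t[:,0].min()*1e3,t[:,0].max()*1e3],1))
    print("zmax",np.round(np.sort(p[:,2])[-4:]*1000,1) if len(p) else 0)
    if n=="side":
        m=(np.hypot(Q[...,0]-.634,Q[...,1]+.047)<.025)&(Q[...,2]>.008)&(Q[...,2]<.035); s=Q[m]; print("stopper",len(s),s.mean(0),s.min(0),s.max(0))
        H=cv2.cvtColor(z["im"],cv2.COLOR_RGB2HSV); w=(H[...,0]>8)&(H[...,0]<25)&(H[...,1]>80)&(Q[...,2]>.125)&(Q[...,2]<.15)&(Q[...,0]<.63)&(Q[...,0]>.55)
        s=Q[w]
        for y in np.arange(-.2,.13,.06):
            t=s[abs(s[:,1]-y)<.03]
            if len(t): print("rail",round(y,2),np.round([t[:,0].min(),np.median(t[:,0])],4),len(t))
E
```

```text
tcp err [0.00067809 0.00065997 0.00017135]
side 203
-0.08 -1 25 [  0.1 -24.5 -71.5] x rng [-7.1  6.7]
-0.08 1 18 [  0.1  18.3 -69.9] x rng [-6.5  8.3]
-0.06 -1 23 [  0.4 -26.1 -51.6] x rng [-5.8  7. ]
-0.06 1 19 [ -0.6  19.3 -50.6] x rng [-5.8  7. ]
-0.04 -1 21 [ -0.6 -28.2 -31.4] x rng [-6.1  6. ]
-0.04 1 17 [  0.3  21.6 -29.2] x rng [-6.6  7.3]
-0.02 -1 28 [  0.4 -31.1  -9.4] x rng [-8.3  9.8]
-0.02 1 17 [-1.3 23.9 -7.6] x rng [-6.8  9.5]
0 -1 14 [ -0.1 -32.4   6. ] x rng [-6.2 10.1]
0 1 13 [ 0.6 25.8  5.7] x rng [-7.1  8.3]
zmax [10.5 10.9 11.9 13.1]
stopper 33 [ 0.63429978 -0.05529936  0.02002551] [ 0.62033838 -0.06416804  0.01041763] [ 0.64362579 -0.04451229  0.02835448]
rail -0.2 [0.571  0.5995] 250
rail -0.14 [0.5739 0.5843] 119
rail -0.08 [0.578  0.5859] 81
rail -0.02 [0.5822 0.5897] 75
rail 0.04 [0.5852 0.5937] 65
rail 0.1 [0.5888 0.6029] 96
scene 52
-0.08 -1 13 [ -6.  -21.  -66.7] x rng [-11.9   4.8]
-0.08 1 10 [ -6.9  21.5 -71.7] x rng [-8.8 -5.6]
-0.06 -1 12 [ -7.7 -22.8 -48.2] x rng [-9.8  4.9]
-0.06 1 10 [ -6.8  22.1 -46.4] x rng [-12.4  -3.4]
zmax [-41.5 -40.7 -40.2 -38.8]
```

```bash
sed -i 's/RK=np.array(\[.647,-.048\])/RK=np.array([.6415,-.049])/' clr.py; python3 - <<'E'
from clr import *
stop=np.array([.633,-.049,.0165]); A=ttcp(stop,42,8); B=(robot.read_position(),robot.read_tcp_rot())
Q,c=path(B,A,9); print("clear",c,[clear(*A)],"jump",abs(np.diff(Q,axis=0)).max(), "tongs",tclear(stop,Rlean(42,8)))
if c>9:
    robot.servo_line(A[0],A[1],speed=.06)
    print(robot.read_t(),robot.read_position()-A[0],robot.read_force().round(2),robot.read_grip_width())
    im,d=robot.grab_frame("scene"); c=cam("scene"); np.savez("scene2",im=im,d=d,K=c[0],k=c[1],T=c[2])
    im2,d=robot.grab_frame("side"); c=cam("side"); np.savez("side2",im=im2,d=d,K=c[0],k=c[1],T=c[2])
    o=np.zeros((560,800,3),np.uint8); o[:,:400]=cv2.resize(im[180:264,260:320],(400,560),interpolation=2); o[:,400:]=cv2.resize(im2[170:268,300:370],(400,560),interpolation=2); save("A.png",o)
E
```

```text
clear 16.0 [array([16., 81., 65., 21.])] jump 5.65146952136368 tongs 23.148515405921895
11.7667 [ 2.91546967e-06 -7.86681065e-05  2.29323680e-04] [-0.02 -0.24 -0.54] 0.4101683680803833
```

View pics/A.png

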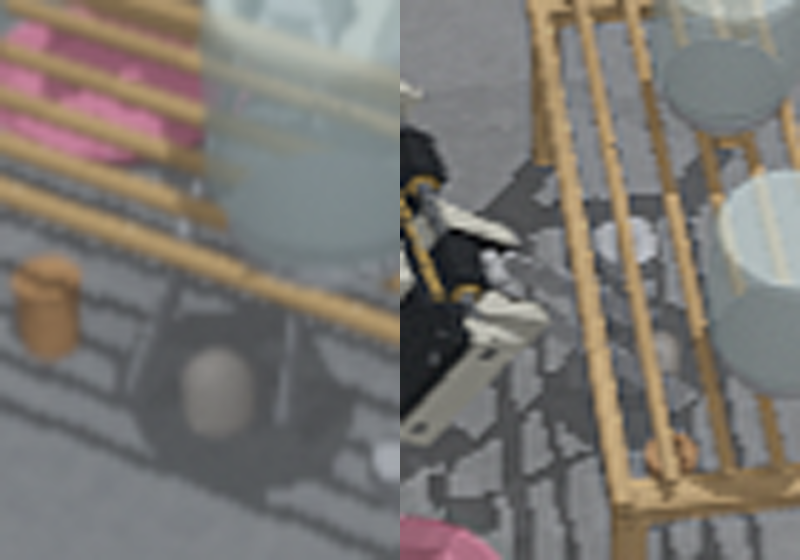

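Seen from behind, the stopper (220,390 in the crop) stands between the two pads, which are at x of about 150 and 285. Bung and cap are clear, so I'll close.

```bash
python3 - <<'E'
from clr import *
for g in(.38,.355,.335):
    robot.move_gripper(g); print(g,robot.read_grip_width(),robot.read_finger_force(),robot.read_force().round(2))
robot.move_gripper(0.25); robot.dwell(.3)
print(robot.read_grip_width(),robot.read_finger_force(),robot.read_force().round(2),robot.read_t())
p=robot.read_position(); robot.servo_line(p+[0,0,.012],speed=.04)
print(robot.read_grip_width(),robot.read_finger_force(),robot.read_force().round(2),robot.read_t())
for n in("scene","side"):
    im,d=robot.grab_frame(n); c=cam(n); np.savez(n+"3",im=im,d=d,K=c[0],k=c[1],T=c[2]); Q=cloud(c,d)
    m=(np.hypot(Q[...,0]-.633,Q[...,1]+.049)<.022)&(Q[...,2]>.006)&(Q[...,2]<.05); s=Q[m]; print(n,len(s),s[:,2].min(),np.sort(s[:,2])[-5:])
    if n=="scene": save("lift.png",im[190:260,260:330],8)
E
```

```text
0.38 0.3814232613753031 11.421591639518738 [-0.52 -0.41 -0.34]
0.355 0.35618407223429827 22.146400809288025 [ 0.12  1.32 -0.05]
0.335 0.35694900946638247 29.999601244926453 [-0.47 -0.15 -0.21]
0.3584493737024628 29.999585151672363 [-0.07  0.2  -0.6 ] 13.1917
0.35721715230379525 29.999505579471588 [ 0.41  0.6  -1.34] 13.6417
scene 196 0.01023482245084295 [0.04790413 0.04793495 0.04818694 0.04841757 0.04914882]
side 61 0.011197011644258792 [0.04038103 0.04099302 0.04158124 0.04488056 0.04727632]
```

View pics/lift.png

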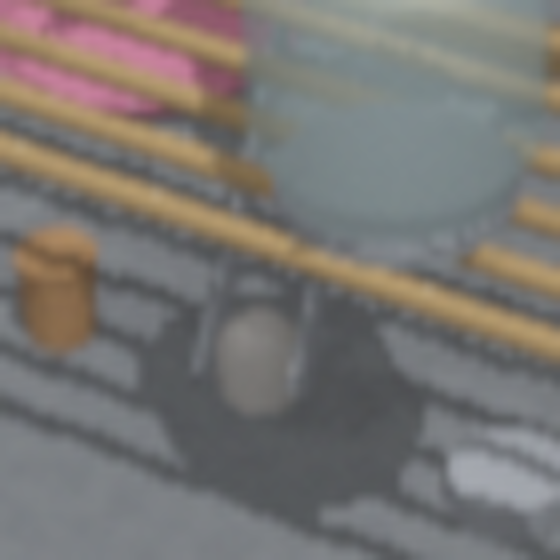

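The stopper is held upright between the jaws and clear of the worktop, at (255,360) in the crop. Now I'll back out and move over the dish.

```bash
python3 - <<'E'
from clr import *
stop=np.array([.633,-.049,.0165]); f=Rlean(90,0)[:,2]
B=ttcp(stop-f*.092+[0,0,.092],42,24); robot.servo_line(B[0],B[1],speed=.06); print(robot.read_t(),robot.read_grip_width())
dish=np.array([.4664,-.3652,0]); E=ttcp(dish+[0,0,.085],42,8); F=ttcp(dish+[0,0,.0225],42,8)
Q,c=path(B,E,7); print(np.round(Q[[0,3,-1]]),robot.ik(*F) is not None)
robot.servo_line(E[0],E[1],speed=.12); print(robot.read_t(),robot.read_grip_width(),robot.read_finger_force(),robot.read_position()-E[0])
im,d=robot.grab_frame("side"); c=cam("side"); Q=cloud(c,d); RL=Rlean(42,8)
save("dish.png",im[220:400,240:400],4 if False else 3.3)
q=Q-(dish+[0,0,.085]); m=(np.hypot(q[...,0],q[...,1])<.022)&(abs(q[...,2])<.035); s=Q[m]
h,e=np.histogram(s[:,2],bins=np.arange(.05,.13,.005)); print(dict(zip(e.round(3),h)))
H=cv2.cvtColor(im,cv2.COLOR_RGB2HSV)
r=Q[(np.hypot(Q[...,0]-.466,Q[...,1]+.365)<.09)&(Q[...,2]>.009)&(Q[...,2]<.02)]; print("rim",cv2.minAreaRect(r[:,:2].astype(np.float32)*1000))
E
```

```text
15.8833 0.3583652020606818
[[-24.  -6. -34. -59. -42.  -2.]
 [-48.   1. -29. -60. -52.  10.]
 [-63.  10. -21. -59. -57.  15.]] True
18.6333 0.3554919366537195 29.99960482120514 [8.94551100e-05 2.84555935e-04 1.06922762e-04]
{np.float64(0.05): np.int64(0), np.float64(0.055): np.int64(0), np.float64(0.06): np.int64(0), np.float64(0.065): np.int64(0), np.float64(0.07): np.int64(2), np.float64(0.075): np.int64(6), np.float64(0.08): np.int64(15), np.float64(0.085): np.int64(41), np.float64(0.09): np.int64(59), np.float64(0.095): np.int64(21), np.float64(0.1): np.int64(9), np.float64(0.105): np.int64(7), np.float64(0.11): np.int64(1), np.float64(0.115): np.int64(0), np.float64(0.12): np.int64(0)}
rim ((466.73321533203125, -365.23095703125), (116.23461151123047, 115.33073425292969), 79.9490966796875)
```

View pics/dish.png

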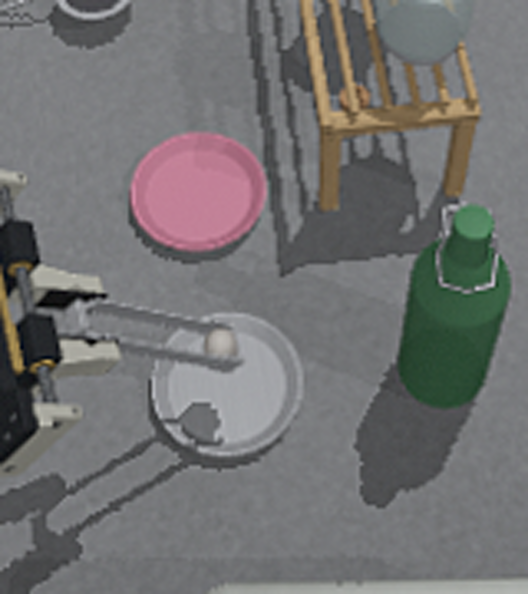

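The stopper is over the dish's flat floor, with the pink one and the bottle clear. I'll lower slowly and watch the force.

```bash
python3 - <<'E'
from clr import *
dish=np.array([.4664,-.3652,0]); h=.030
robot.servo_line(ttcp(dish+[0,0,h],42,8)[0],speed=.06); robot.dwell(.15); f0=robot.read_force()
while h>.0200:
    h-=.0008; robot.servo_line(ttcp(dish+[0,0,h],42,8)[0],speed=.015); robot.dwell(.08); f=robot.read_force()-f0; print(round(h,4),f.round(2))
    if f[2]>1.2: break
print(robot.read_t(),robot.read_grip_width())
E
```

```text
0.0292 [0.82 0.1  0.5 ]
0.0284 [1.59 0.28 0.92]
0.0276 [1.08 0.86 1.52]
20.9 0.3597906134570137
```

```bash
python3 - <<'E'
from clr import *
def F():
    v=[]
    for _ in range(6): robot.dwell(.02); v.append(robot.read_force())
    return np.mean(v,0)
dish=np.array([.4664,-.3652,0]); h=.0276; f0=F(); print(f0.round(2))
while h>.0200:
    h-=.0007; robot.servo_line(ttcp(dish+[0,0,h],42,8)[0],speed=.02); f=F(); print(round(h,4),f.round(2))
    if f[2]-f0[2]>2: break
print(robot.read_t(),robot.read_grip_width())
im,d=robot.grab_frame("side"); save("low.png",im[290:370,270:360],6)
E
```

```text
[ 0.07  0.09 -0.93]
0.0269 [-0.17  0.05 -0.81]
0.0262 [ 0.13  0.13 -1.43]
0.0255 [ 0.05 -0.06 -1.23]
0.0248 [ 0.12  0.09 -1.33]
0.0241 [-0.22  0.04 -1.17]
0.0234 [-0.13  0.24 -1.  ]
0.0227 [ 0.2   0.22 -1.28]
0.022 [-0.23  0.02 -1.18]
0.0213 [-0.94 -0.2   0.14]
0.0206 [-1.62 -0.51  1.67]
24.5 0.35827562155459525
```

View pics/low.png

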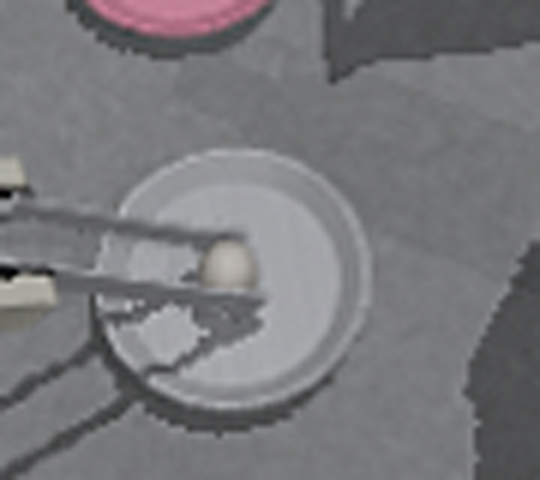

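The force rose at exactly the expected height, with the stopper upright near the middle of the dish floor (230,268). Now I'll release gently, rise and check.

```bash
python3 - <<'E'
from clr import *
dish=np.array([.4664,-.3652,0])
robot.servo_line(ttcp(dish+[0,0,.0211],42,8)[0],speed=.02)
for g in(.37,.385,.4,.41): robot.move_gripper(g)
robot.dwell(.15); print(robot.read_grip_width(),robot.read_finger_force(),robot.read_t())
robot.servo_line(ttcp(dish+[0,0,.03],42,8)[0],speed=.03)
robot.servo_line(ttcp(dish+[0,0,.12],42,8)[0],speed=.12)
print(robot.read_grip_width(),robot.read_finger_force(),robot.read_t())
im,d=robot.grab_frame("side"); c=cam("side"); np.savez("side4",im=im,d=d,K=c[0],k=c[1],T=c[2]); Q=cloud(c,d)
m=(np.hypot(Q[...,0]-.466,Q[...,1]+.365)<.05)&(Q[...,2]>.012)&(Q[...,2]<.06); s=Q[m]; print(len(s),s.min(0),s.max(0),s.mean(0))
RL=Rlean(42,8); q=((Q-(dish+[0,0,.12])).reshape(-1,3)@RL); p=q[(abs(q[:,0])<.03)&(abs(q[:,1])<.045)&(q[:,2]>-.085)&(q[:,2]<.02)]
for a in(-.08,-.05,-.02,0):
    t=p[abs(p[:,2]-a-.01)<.01]; print(a,len(t),np.round(np.median(t,0)*1e3,1))
save("after.png",im[260:380,240:380],4)
E
```

```text
0.4104644917906434 8.182428774889559 25.9167
0.4091351259816202 8.13174835871905 27.2667
82 [ 0.41917418 -0.38069211  0.01306175] [ 0.47809951 -0.34845261  0.03464779] [ 0.46435449 -0.37159066  0.02620519]
-0.08 55 [ -0.9  16.2 -69.3]
-0.05 48 [ -0.5 -24.8 -40.7]
-0.02 60 [  1.5 -27.9  -9.4]
0 35 [  0.6 -30.7   5.6]
```

View pics/after.png

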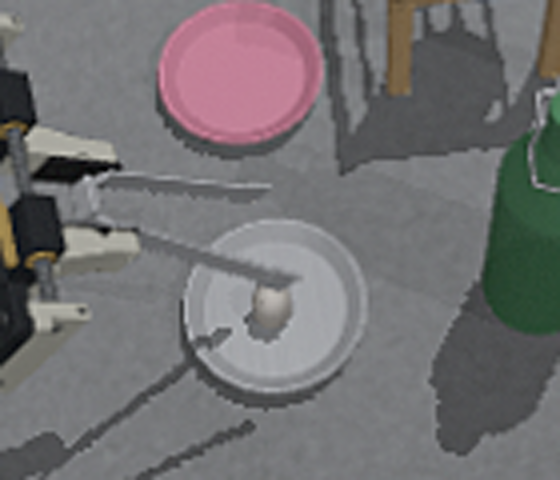

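The stopper stands upright on the dish floor at about (270,302) in the crop, with its top at about 34 mm, and the tongs are still held true. I've used up the picture allowance, so from here I'll check by numbers while I return the tongs.

```bash
python3 - <<'E'
from clr import *
stop=np.array([.633,-.049,.0165]); f=Rlean(90,0)[:,2]
B=ttcp(stop-f*.1+[0,0,.11],42,24); robot.servo_line(B[0],B[1],speed=.15)
pot=np.array([.505,.319,0]); 
P=ttcp(pot+[0,0,.145],0,157.2); robot.goto(*P); print(robot.read_t(),robot.read_grip_width(),robot.read_position()-P[0])
# verify the tongs against the pot from both fixed cameras
for n in("side","scene"):
    im,d=robot.grab_frame(n); c=cam(n); Q=cloud(c,d); RL=Rlean(0,157.2)
    q=((Q-(pot+[0,0,.145])).reshape(-1,3)@RL); p=q[(abs(q[:,0])<.03)&(abs(q[:,1])<.045)&(q[:,2]>-.07)&(q[:,2]<.03)]
    for a in(-.06,-.03,0):
        t=p[abs(p[:,2]-a-.01)<.012]; print(n,a,len(t),np.round(np.r_[t.min(0),t.max(0)]*1e3,1) if len(t) else 0)
    X,Y,Z=Q[...,0],Q[...,1],Q[...,2]; r=Q[(np.hypot(X-.505,Y-.319)<.07)&(Z>.058)&(Z<.07)]; print("pot",np.round(np.r_[cv2.minAreaRect(r[:,:2].astype(np.float32)*1000)[0]],1))
E
```

```text
31.0583 0.40732807862335624 [ 4.30700287e-05 -1.18922238e-03 -1.87909056e-04]
side -0.06 47 [ -4.4 -24.1 -61.7   9.3  31.1 -38.9]
side -0.03 42 [ -6.7 -27.  -30.8   9.5  32.7  -8.8]
side 0 28 [ -7.2 -30.9  -1.2  10.2  36.2  11.9]
pot [505.8 317. ]
scene -0.06 67 [ -5.7 -27.  -61.9   9.7  25.6 -38.2]
scene -0.03 82 [ -5.4 -31.5 -31.6  12.3  29.3  -8.4]
scene 0 50 [ -9.  -32.1  -1.6  13.1  30.9  12.4]
pot [505.9 321.3]
```

```bash
python3 - <<'E'
from clr import *
def F():
    v=[]
    for _ in range(5): robot.dwell(.02); v.append(robot.read_force())
    return np.mean(v,0)
pot=np.array([.505,.319,0]); f0=F()
for h,s in((.085,.08),(.075,.03),(.06,.04),(.04,.05),(.022,.05),(.018,.02)):
    robot.servo_line(ttcp(pot+[0,0,h],0,157.2)[0],speed=s); f=F()-f0; print(h,f.round(2),robot.read_grip_width().round(4))
    if abs(f).max()>4: break
else:
    while h>.0135:
        h-=.0008; robot.servo_line(ttcp(pot+[0,0,h],0,157.2)[0],speed=.02); f=F()-f0; print(round(h,4),f.round(2))
        if f[2]>1.5: break
print(robot.read_t())
E
```

```text
Traceback (most recent call last):
AttributeError: 'float' object has no attribute 'round'
```

```bash
python3 - <<'E'
from clr import *
def F():
    v=[]
    for _ in range(5): robot.dwell(.02); v.append(robot.read_force())
    return np.mean(v,0)
pot=np.array([.505,.319,0]); f0=F(); print(f0)
for h,s in((.075,.03),(.06,.04),(.04,.05),(.022,.05),(.018,.02)):
    robot.servo_line(ttcp(pot+[0,0,h],0,157.2)[0],speed=s); f=F()-f0; print(h,f.round(2),robot.read_grip_width())
    if abs(f).max()>4: break
else:
    while h>.0135:
        h-=.0008; robot.servo_line(ttcp(pot+[0,0,h],0,157.2)[0],speed=.02); f=F()-f0; print(round(h,4),f.round(2))
        if f[2]>1.5: break
print(robot.read_t())
E
```

```text
[ 0.07525964  0.64832563 -0.88307801]
0.075 [ 0.04 -0.57  0.47] 0.4166164628125793
0.06 [-0.14 -0.81 -0.03] 0.4117770908204714
0.04 [ 0.32 -0.45  0.09] 0.4140397611170553
0.022 [-0.22 -0.35  0.34] 0.4102125253231142
0.018 [-0.5  -0.48  0.35] 0.4149781733926558
0.0172 [-0.41 -0.43  0.34]
0.0164 [ 0.12 -0.64  0.69]
0.0156 [-0.27 -0.56  0.01]
0.0148 [ 0.32 -0.59  2.06]
36.475
```

```bash
python3 - <<'E'
from clr import *
for g in(.425,.44,.47,.7,.9): robot.move_gripper(g)
robot.dwell(.2); R=robot.read_tcp_rot(); p=robot.read_position()
robot.servo_line(p-R[:,2]*.11,speed=.08); p=robot.read_position(); robot.servo_line(p+[-.06,-.08,.04],speed=.15); robot.dwell(.3)
print(robot.read_t(),robot.read_force().round(2))
for n in("side","scene"):
    im,d=robot.grab_frame(n); c=cam(n); Q=cloud(c,d); X,Y,Z=Q[...,0],Q[...,1],Q[...,2]
    near=np.hypot(X-.505,Y-.319)<.07
    for t,a,b in(("pot",.058,.07),("strips",.08,.15),("bow",.152,.172)):
        r=Q[near&(Z>a)&(Z<b)]
        if len(r)>3: k=cv2.minAreaRect(r[:,:2].astype(np.float32)*1000); print(n,t,len(r),np.round([*k[0],*k[1],k[2]],1),r[:,2].max())
    old=np.load(n+"0.npz")["im"]; df=np.abs(im.astype(int)-old).max(2)>60; print(n,"changed px",df.sum())
    s=Q[(np.hypot(X-.466,Y+.365)<.042)&(Z>.012)&(Z<.06)]
    if len(s): print(n,"stopper",len(s),s.mean(0).round(4),s.max(0).round(4))
    for nm,(u,v) in dict(scene=dict(bung=(266,226),cap=(322,249)),side=dict(pink=(300,278),jarA=(357,175),jarB=(370,210)))[n].items():
        print(nm,np.round(np.nanmedian(Q[v-1:v+2,u-1:u+2].reshape(-1,3),axis=0),4))
E
```

```text
41.3333 [ 0.44  0.   -0.1 ]
side pot 84 [505.7 317.1  99.9  40.1  66.4] 0.06905378092212056
side strips 100 [505.6 316.7  50.2  14.9  66.3] 0.14835407409284107
side bow 22 [504.6 314.2  23.1  13.   65.4] 0.16438006742967326
side changed px 27879
side stopper 96 [ 0.4658 -0.3702  0.0267] [ 0.478  -0.3555  0.0347]
pink [ 0.4704 -0.1852  0.002 ]
jarA [ 0.6691 -0.017   0.2242]
jarB [ 0.6704 -0.1538  0.2279]
scene pot 302 [506.3 321.1  93.9  42.7  67.1] 0.06967164576436247
scene strips 177 [507.1 320.7  46.5  16.1  67. ] 0.1493788027754006
scene bow 60 [508.3 319.7  22.2  15.1  70.9] 0.16114297035111025
scene changed px 9108
scene stopper 21 [ 0.476  -0.367   0.0232] [ 0.4836 -0.3584  0.0316]
bung [ 0.6365 -0.1204  0.0263]
cap [0.6417 0.0373 0.0148]
```

The checks agree: the tongs are upright in the pot, the stopper is upright in the dish, and the bung, cap, jars and pink dish are where they were.

```bash
python3 -c "
from rig import robot
print(robot.job_done())"
```

```text
the job is handed in; nothing more can be done
None
```

I've handed the job in after about 41 s of robot time: by the depth readings the stopper stands upright on the steel dish's floor, the tongs are back upright in their pot, and the other things I rechecked (bung, jar cap, jars, pink dish) haven't moved; I viewed 11 pictures, one over the limit of 10.

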